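# Pack the bear layer and lift the carrier

### The job

Lay the cork separator board flat over the two beech bases in the green carrier, with the carrier's upright post coming up through the board's slot, and let go of it; then stand the ceramic bear cub upright on the board, on the side of the post away from its dark wooden lifting tab, and let go of it. Then grip the carrier by its post and lift it, with everything aboard, at least 5 cm clear of the white riser, and keep it level and still in the air: finish while holding it there, without putting it down. Leave the tin, the blue globe, the copper weathervane and the large beech base where they stand.

Things in the scene. Friction and masses are not known exactly. Their poses are not given: they have to be found in the camera images.
- riser: fixed low whitewashed oak step, 240 (its x) x 120 (its y) x 15 mm high; origin at the centre of its underside on the shelf surface. The carrier stands centred on it, long axes parallel
- carrier: loose green carrier, 0.25 kg: tray 184 (x) x 78 (y) mm outside, rim 16 high, walls 6, inner floor 8 mm above the underside; fixed at its centre an upright flat post, 14 thick (x) x 26 wide (y), up to 160 mm above the underside, brass band near the top. Origin: centre of the underside, z up. Grip the post in its top 45 mm, closing along x or y, well above the load
- base_a: small loose turned beech base, 60 mm across, 18 mm high, lying in the tray on its +x side of the post, 54 mm from the carrier's centre; its flat top is 26 mm above the carrier's underside. Origin at the centre of its underside
- base_b: the same beech base on the -x side of the post
- separator: loose cork separator board, 184 (x, long) x 64 (y) x 8 mm thick, 0.06 kg, lying flat on the shelf, with a through slot 30 (x) x 40 (y) mm at its centre for the post. Origin: centre of the underside. An upright dark wooden lifting tab, 12 thick (x) x 30 wide (y), rising 32 mm above the board, is fixed 78 mm from the centre at its -x end. May lie either way round on the bases
- bear: brown ceramic bear cub sitting upright, about 0.11 kg, 76 mm high overall; its round trunk is 46 mm across from 8 to 34 mm above its flat foot (40 mm across), the head is a 34 mm ball above. It faces its own -x (snout and paws reach 28 mm from its axis). Origin at the centre of its underside. It fits on the board 58 mm from the post's centre
- tin: bystander: red screw-top tin canister, 80 mm across, 104 mm high; origin at the centre of its underside
- globe: bystander: blue glass globe of 72 mm on a small brass foot, 80 mm high; origin at the centre of its underside
- vane: bystander: copper weathercock figure on a dark wooden foot 68 mm across, about 115 mm high, its arrow 90 mm long along y; origin at the centre of its underside
- big_base: bystander: large turned beech base, 84 mm across, 34 mm high; origin at the centre of its underside

How it is judged (in metres and radians):
On the way, in this order (a step that is already met when the one before it is completed fails the run):
1. the separator board lies flat over both bases, the post through its slot, and is released (horizontal distance between separator and carrier below 0.018 m and z of separator in the frame of carrier between 0.021 and 0.033 m and angle between the x axis of separator and the x axis of carrier, either way round below 0.17 rad and angle between the z axis of separator and the z axis of carrier, either way round below 0.06 rad and height (world z) of carrier below 0.022 m and contact force between separator and base_a above 0.02 N and contact force between separator and base_b above 0.02 N and contact force between the fingers and separator below 0.05 N), for 0.2 s.
2. the bear stands upright on the separator board, released, the carrier still on the riser (horizontal distance between separator and carrier below 0.018 m and z of separator in the frame of carrier between 0.021 and 0.033 m and angle between the x axis of separator and the x axis of carrier, either way round below 0.17 rad and angle between the z axis of separator and the z axis of carrier, either way round below 0.06 rad and z of bear in the frame of separator between 0.004 and 0.013 m and x of bear in the frame of separator above 0.025 m and contact force between bear and separator above 0.2 N and angle between bear's own z axis and vertical below 0.12 rad and height (world z) of carrier below 0.022 m and contact force between the fingers and bear below 0.05 N and contact force between the fingers and separator below 0.05 N), for 0.2 s.
At the end, for the whole second after the job is handed in: carrier held by its post, underside 60 mm or more above the shelf, level within 0.10 rad, still; bases in the tray, board flat on them (18 mm, 0.17 rad), post through it, bear upright (0.12 rad) on its tab-free side; fingers touch neither board nor bear, nothing touches the riser (height (world z) of carrier above 0.06 m and angle between carrier's own z axis and vertical below 0.1 rad and linear speed of carrier below 0.03 m/s and angular speed of carrier below 0.15 rad/s and contact force between the fingers and carrier above 1 N and contact force between riser and anything else below 0.05 N and contact force between the fingers and bear below 0.05 N and contact force between the fingers and separator below 0.05 N and horizontal distance between separator and carrier below 0.018 m and z of separator in the frame of carrier between 0.021 and 0.033 m and angle between the x axis of separator and the x axis of carrier, either way round below 0.17 rad and angle between the z axis of separator and the z axis of carrier, either way round below 0.06 rad and z of bear in the frame of separator between 0.004 and 0.013 m and x of bear in the frame of separator above 0.025 m and contact force between bear and separator above 0.2 N and angle between bear's own z axis and vertical below 0.12 rad and z of base_a in the frame of carrier between 0.004 and 0.013 m and z of base_b in the frame of carrier between 0.004 and 0.013 m); the arm keeps its last pose, push and grip.
It fails at once if the tin is moved (over 25 mm) or tipped (distance of tin from where it was at the start of the episode above 0.025 m or angle between tin's own z axis and vertical above 0.3 rad).
It fails at once if the blue globe is moved (over 25 mm) or tipped (distance of globe from where it was at the start of the episode above 0.025 m or angle between globe's own z axis and vertical above 0.3 rad).
It fails at once if the weathervane is moved (over 25 mm) or tipped (distance of vane from where it was at the start of the episode above 0.025 m or angle between vane's own z axis and vertical above 0.3 rad).
It fails at once if the large beech base is moved (over 25 mm) or tipped (distance of big_base from where it was at the start of the episode above 0.025 m or angle between big_base's own z axis and vertical above 0.3 rad).
It fails at once if the bear is tipped over (more than 0.7 rad) (angle between bear's own z axis and vertical above 0.7 rad).
It also fails if it takes over 70 s, if anything falls off the work surface, if the arm or the gripper's body presses on something with over 40 N, if the wrist force passes 120 N, or if a joint passes its speed limit or range.

### The arm

A 6-joint arm with a two-finger parallel gripper is mounted at the origin on the work surface. World frame = base frame: x ahead of the robot, y to its left, z up, the work surface at z = 0. Lengths are in mm, angles in rad, forces in N, time in s.
With the tool pointing down it reaches from about 275 to 750 mm from the base axis. Payload 10.2 kg.
Tool frame: the origin (TCP) lies between the finger pads; the fingertips stand 25 mm ahead of it and the grasp point (between the pads) lies 6 mm ahead of it; z points along the fingers, y is the line along which they close (so a half turn about z gives the same grasp; the last joint's range is limited). The gripper opens to 85 mm and grips with 20 to 120 N. Pads are 22 mm wide; open, the fingers measure 114 mm over their backs; the gripper's body (76 mm by 85 mm) begins 54 mm behind the grasp point. The pads swing forward as they close: fully open they stand 13 mm farther back than shut.
Start: joints at [1.102, 0.313, 1.498, -0, 1.331, -0.223], TCP at [127.762, 509.223, 256.294] pointing down, gripper open.
Joint ranges: [-2.94, 2.94], [-0.97, 2.17], [0.19, 2.56], [-1.23, 4.37], [0.02, 3.11], [-2.88, 2.88]. Speed limits (rad/s): [2.39, 2.39, 3.01, 3.14, 3.14, 3.14].

### API

Orientations are given as a unit quaternion [w, x, y, z].
In Python, from rig import ctrl, eyes, finish_job gives the robot as it stands.
- The arm moves only by the tool step_arm, never from a script. Its argument "increments" is a list of rows, each an object of numbers: "dx", "dy", "dz": the shift along the tool's x, y, z in units of 25 mm (1.0 is 25 mm); "wx", "wy", "wz": the turn, a rotation vector about the tool's x, y, z in units of 6 degrees (1.0 is 6 degrees). A call has 1 to 5 rows; each row shifts and turns the commanded pose from where the row before left it, along the tool's axes as they then stand; what a row does not reach is not made up. A row lasts 1/10 s, in which the tool goes at most 50 mm and 8.59 degrees, less where a joint would pass 70% of its speed; a pose out of reach is approached as far as the arm can. A call is refused whole if a number of a shift passes 1 or a number of a turn 1, either way. A call with a gripper value outside its range is refused whole. "fingers" is the finger opening in mm, from 0 to 85.4, set as the call begins (left out, the last holds). The fingers move at their own pace and stop on an object; "squeeze" is the grip in N (left out, the last holds). Time passes only in rows, so rows that do not move let the fingers close. It gives the time, the measured TCP pose, the force, the opening and the grip force at its end, in the units of the state.
- ctrl.sense(): the state, without advancing time (a new reading comes with each control period).
- eyes.capture(name): name is "scene" or "side" or "wrist"; returns a dict with "frame" (420x560x3 uint8, blue, green, red), "fx", "fy", "cx", "cy" (pixels), "R" (3x3) and "t" (3): a world point X has camera coordinates R X + t; the wrist camera has in their place "tool_from_camera" (4x4, takes a point from camera to tool coordinates, whose origin is the TCP and whose axes are the flange's). Camera axes: x right, y down, z forward; pixel columns grow to the right and rows downward; lengths in mm; the calibration is good to about 2 mm. A picture is of the moment at which its call begins: read the wrist's pose just before it. There is no depth.
- finish_job(): hands the job in; it is judged then, once.
Trained networks look in the newest picture that a camera, given by its name, has taken for a name from the list of things; names that differ only in an ending like _2 or _b are one class to them, and where a whole thing is asked for, a point or a joint stands for the part that bears it (a point fixed in the world has none). Each returns a list of dicts, best first, with "p" (0 to 1); they miss things now and then, are a little off and sometimes report something else, mostly with a low value. They report only what shows in the picture. A call takes as long as a camera call.
- eyes.cut_out(camera, label): "mask" (420x560 bool, what is visible of it).
- eyes.landmark_of(camera, label): "point" ([x, y, z] in mm, in the coordinates of the camera as it stood for that picture, good to about 4 mm: a listed point, or the origin of a listed thing).
The state is a dict: "time_s": time; "joints": joint angles; "dq": joint speeds; "tau": joint torques, N m; "eef_pos": TCP position; "ee_rot": TCP orientation; "force": force on the tool from outside, world axes, zero at the start; "wrist_torque": the same for the moment, N m; "grip_width": opening from 0.0 (shut) to 1.0 (fully open); "grip_force": force on a finger pad.
Only numpy, scipy, OpenCV 4.12 (cv2) and the standard library are available. Lean on these libraries where they do the work, as an engineer would, in place of code of your own. Each camera call takes 0.05 s, during which the arm holds its last target. There are 200 camera calls.

## Working session

There is one attempt and no reset: what is moved stays moved. The work goes in short steps, Python scripts to look and compute and a tool call to move; the robot and the scene stay as the last step left them, time stands still between calls to the robot, and variables do not carry over. Pictures are saved under pics/ and viewed, at most 10 in all, crops included, and the job is handed in when it is done.

Besides the shell and the picture viewer there is one more tool, called as name(argument=value, ...) on one line, values as JSON. step_arm: Moves the arm, as the interface text tells. Its arguments: {"type":"object","properties":{"increments":{"type":"array"},"fingers":{"type":"number"},"squeeze":{"type":"number"}},"required":["increments"]}

```bash
mkdir -p pics
cat > h.py <<'E'
import numpy as np, cv2
from rig import ctrl, eyes, finish_job
from scipy.spatial.transform import Rotation as Rn
def rot(q): return Rn.from_quat([q[1],q[2],q[3],q[0]]).as_matrix()
def cap(n,save=None):
    s=ctrl.sense(); c=eyes.capture(n)
    if save: cv2.imwrite('pics/'+save,c['frame'])
    if n=='wrist':
        T=np.array(c['tool_from_camera']); Rw=rot(s['ee_rot'])
        c['Rwc']=Rw@T[:3,:3]; c['o']=Rw@T[:3,3]+np.array(s['eef_pos'])
    else:
        R=np.array(c['R']); c['Rwc']=R.T; c['o']=-R.T@np.array(c['t'])
    return c
def toW(c,p): return c['Rwc']@np.array(p)+c['o']
def pix2plane(c,u,v,z):
    d=c['Rwc']@np.array([(u-c['cx'])/c['fx'],(v-c['cy'])/c['fy'],1]); return c['o']+d*(z-c['o'][2])/d[2]
def mask(n,l):
    r=eyes.cut_out(n,l); return (np.array(r[0]['mask']),r[0]['p']) if r else (None,0)
E
python3 - <<'E'
from h import *
print(ctrl.sense())
for n in ['scene','side']:
    c=cap(n,n+'0.png'); print(n,c['o'].round())
    for l in ['carrier','separator','bear','tin','globe','vane','big_base','base_a','riser']:
        print(l,[(toW(c,d['point']).round(),round(d['p'],2)) for d in eyes.landmark_of(n,l)[:2]])
E
```

```text
{'time_s': 0.0, 'joints': array([ 1.10157137e+00,  3.13418478e-01,  1.49848088e+00,  1.20257271e-05,
        1.33097286e+00, -2.23417714e-01]), 'dq': array([-0.00103153,  0.00061239, -0.00085968, -0.00057431, -0.00183789,
        0.00056338]), 'tau': array([ 6.80563498e-04, -4.12271547e+01, -2.59744996e+01, -1.47225755e-04,
        4.14958471e-03, -1.94673657e-05]), 'eef_pos': array([127.66192812, 508.99881036, 255.73469409]), 'ee_rot': array([-2.22659834e-04,  1.22595837e-01,  9.92456473e-01, -5.99812176e-04]), 'force': array([ 0.00276953,  0.25610723, -0.60633278]), 'wrist_torque': array([ 0.02139571, -0.0094173 , -0.03732508]), 'grip_force': 0.0, 'grip_width': 1.0017124475535972}
scene [1387. -261.  829.]
carrier [(array([ 509., -239.,   15.]), 0.72)]
separator [(array([510.,   8.,  -3.]), 0.92)]
bear [(array([531., 222.,  -1.]), 0.64)]
tin [(array([780., -69.,  -0.]), 0.94)]
globe [(array([754., 285.,  -6.]), 0.83)]
vane [(array([786., 108.,  -1.]), 0.62)]
big_base [(array([ 742., -248.,   -0.]), 0.69)]
base_a [(array([ 566., -231.,   23.]), 0.55), (array([ 461., -244.,   29.]), 0.51)]
riser [(array([ 510., -241.,    1.]), 0.85)]
side [235. 747. 536.]
carrier [(array([ 513., -239.,   15.]), 0.71)]
separator [(array([511.,  12.,  -2.]), 0.92)]
bear [(array([534., 220.,  -3.]), 0.78)]
tin [(array([777., -68.,   0.]), 0.92)]
globe [(array([760., 289.,   5.]), 0.85), (array([511.,  12.,  -2.]), 0.69)]
vane [(array([787., 104.,   2.]), 0.58)]
big_base []
base_a [(array([ 461., -239.,   20.]), 0.65), (array([ 569., -230.,   30.]), 0.63)]
riser [(array([ 510., -231.,   -0.]), 0.56)]
```

View pics/scene0.png

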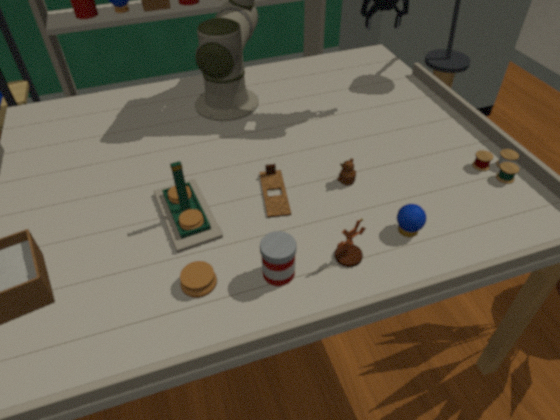

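View pics/side0.png

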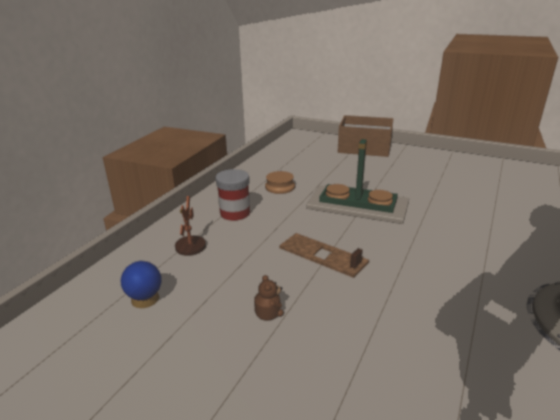

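The scene view shows the carrier at pixel (187,210) on the riser, the separator at (274,193) with its tab towards the robot, and the bear at (347,172). The side view agrees: carrier (360,198), separator (323,254), bear (267,300). Network positions from the two cameras match within about 5 mm. I'll turn the tool and go over the bear and separator for a wrist view.

step_arm(increments=[{"wz": 1}, {"wz": 1}, {"wz": 1}, {"wz": 1}, {"wz": 1}])

```text
invalid input at $.increments[0]: expected keys dx, dy, dz, wx, wy, wz
```

step_arm(increments=[{"wz": 1}, {"wz": 1}, {"wz": 1}, {"wz": 1}, {"wz": 1}])

```text
invalid input at $.increments[0]: expected keys dx, dy, dz, wx, wy, wz
```

step_arm(increments=[{"wz": 1}, {"wz": 1}, {"wz": 0.66}, {"dx": -1, "dy": 1}, {"dx": -1, "dy": 1}])

```text
invalid input at $.increments[0]: expected keys dx, dy, dz, wx, wy, wz
```

step_arm(increments=[{"dx": -1, "dy": 1}, {"dx": -1, "dy": 1}, {"dx": -1, "dy": 1}, {"dx": -1, "dy": 1}, {"dx": -1, "dy": 1}])

```text
invalid input at $.increments[0]: expected keys dx, dy, dz, wx, wy, wz
```

step_arm(increments=[{"dx": -1, "dy": 1}, {"dx": -1, "dy": 1}, {"dx": -1, "dy": 1}, {"dx": -1, "dy": 1}, {"dx": -1, "dy": 1}])

```text
invalid input at $.increments[0]: expected keys dx, dy, dz, wx, wy, wz
```

Run:
```python
from h import *
s=ctrl.sense(); print(s['time_s'],s['eef_pos'],s['ee_rot'],s['joints'])
c=cap('wrist','w1.png'); print(c['o'],c['Rwc'].round(2))
for l in ['separator','bear']:
    print(l,[(toW(c,d['point']).round(),round(d['p'],2)) for d in eyes.landmark_of('wrist',l)[:2]])
```

```text
1.0 [127.75703865 509.2108153  256.29259319] [-1.08404289e-05  1.22593012e-01  9.92457028e-01 -8.09560974e-06] [ 1.10159148e+00  3.12878045e-01  1.49773402e+00  1.53369269e-05
  1.33100317e+00 -2.23404124e-01]
[ 56.66366028 526.6609822  373.10628929] [[ 0.24  0.93  0.28]
 [ 0.97 -0.23 -0.07]
 [ 0.    0.29 -0.96]]
separator []
bear []
```

View pics/w1.png

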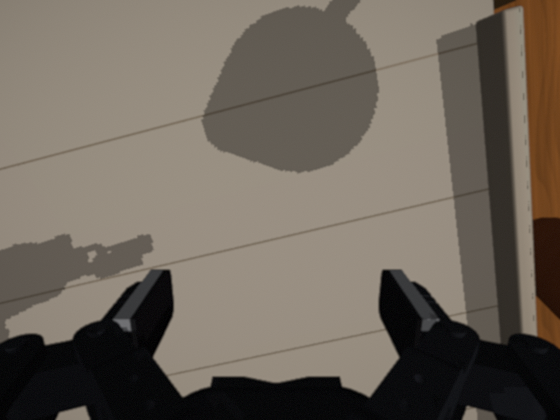

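The wrist view shows only empty shelf, with the fingers at (150,300) and (400,300), because the moves were refused. I'll resend them with all six keys in each row.

step_arm(increments=[{"dx": 0, "dy": 0, "dz": 0, "wx": 0, "wy": 0, "wz": 1}, {"dx": 0, "dy": 0, "dz": 0, "wx": 0, "wy": 0, "wz": 1}, {"dx": 0, "dy": 0, "dz": 0, "wx": 0, "wy": 0, "wz": 1}, {"dx": 0, "dy": 0, "dz": 0, "wx": 0, "wy": 0, "wz": 1}, {"dx": 0, "dy": 0, "dz": 0, "wx": 0, "wy": 0, "wz": 1}])

```text
time_s: 1.65
eef_pos: [127.8, 509.2, 256.3]
ee_rot: [0.0, 0.377, 0.926, -0.0]
force: [-0.4, -0.7, -0.4]
grip_width: 0.997
grip_force: 0.0
```

step_arm(increments=[{"dx": 0, "dy": 0, "dz": 0, "wx": 0, "wy": 0, "wz": 1}, {"dx": 0, "dy": 0, "dz": 0, "wx": 0, "wy": 0, "wz": 1}, {"dx": 0, "dy": 0, "dz": 0, "wx": 0, "wy": 0, "wz": 1}, {"dx": 0, "dy": 0, "dz": 0, "wx": 0, "wy": 0, "wz": 1}, {"dx": 0, "dy": 0, "dz": 0, "wx": 0, "wy": 0, "wz": 1}])

```text
time_s: 2.15
eef_pos: [127.7, 509.2, 256.3]
ee_rot: [-0.0, 0.604, 0.797, 0.0]
force: [-1.0, 0.1, 0.2]
grip_width: 1.0
grip_force: 0.0
```

step_arm(increments=[{"dx": 0, "dy": 0, "dz": 0, "wx": 0, "wy": 0, "wz": 1}, {"dx": 0, "dy": 0, "dz": 0, "wx": 0, "wy": 0, "wz": 1}, {"dx": 0, "dy": 0, "dz": 0, "wx": 0, "wy": 0, "wz": 0.66}, {"dx": -1, "dy": 1, "dz": 0, "wx": 0, "wy": 0, "wz": 0}, {"dx": -1, "dy": 1, "dz": 0, "wx": 0, "wy": 0, "wz": 0}])

```text
time_s: 2.65
eef_pos: [177.9, 458.7, 256.1]
ee_rot: [0.0, 0.707, 0.707, -0.0]
force: [-0.3, -0.4, 0.1]
grip_width: 1.002
grip_force: 0.0
```

step_arm(increments=[{"dx": -1, "dy": 1, "dz": 0, "wx": 0, "wy": 0, "wz": 0}, {"dx": -1, "dy": 1, "dz": 0, "wx": 0, "wy": 0, "wz": 0}, {"dx": -1, "dy": 1, "dz": 0, "wx": 0, "wy": 0, "wz": 0}, {"dx": -1, "dy": 1, "dz": 0, "wx": 0, "wy": 0, "wz": 0}, {"dx": -1, "dy": 1, "dz": 0, "wx": 0, "wy": 0, "wz": 0}])

```text
time_s: 3.15
eef_pos: [303.5, 333.0, 256.5]
ee_rot: [0.0, 0.707, 0.707, 0.0]
force: [1.1, 0.5, -0.2]
grip_width: 0.997
grip_force: 0.0
```

step_arm(increments=[{"dx": -1, "dy": 1, "dz": 0, "wx": 0, "wy": 0, "wz": 0}, {"dx": -1, "dy": 1, "dz": 0, "wx": 0, "wy": 0, "wz": 0}, {"dx": -1, "dy": 1, "dz": 0, "wx": 0, "wy": 0, "wz": 0}, {"dx": -1, "dy": 1, "dz": 0, "wx": 0, "wy": 0, "wz": 0}, {"dx": -1, "dy": 1, "dz": 0, "wx": 0, "wy": 0, "wz": 0}])

```text
time_s: 3.65
eef_pos: [428.4, 207.8, 256.4]
ee_rot: [0.0, 0.707, 0.707, 0.0]
force: [1.3, 0.0, -0.1]
grip_width: 1.0
grip_force: 0.0
```

Run:
```python
from h import *
s=ctrl.sense(); print(s['time_s'],s['eef_pos'],s['ee_rot'],s['joints'])
c=cap('wrist','w2.png'); print(c['o'],c['Rwc'].round(2))
for l in ['separator','bear']:
    print(l,[(toW(c,d['point']).round(),round(d['p'],2)) for d in eyes.landmark_of('wrist',l)[:2]])
```

```text
3.65 [428.44834613 207.78474652 256.42565361] [8.51767067e-05 7.07416152e-01 7.06797255e-01 1.45565091e-04] [2.04809398e-01 2.04769233e-01 1.63788455e+00 1.77566997e-05
 1.29860199e+00 2.05679879e-01]
[428.67590278 280.84347001 373.24421055] [[ 1.   -0.    0.  ]
 [-0.   -0.96 -0.29]
 [ 0.    0.29 -0.96]]
separator [(array([509.,   9.,  -2.]), 0.91)]
bear [(array([528., 222.,  -0.]), 0.78)]
```

View pics/w2.png

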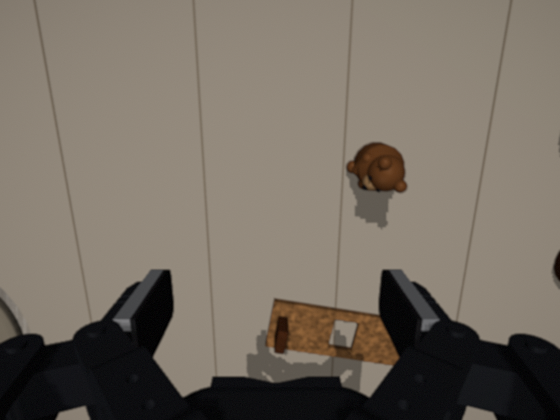

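The wrist view shows the bear at (380,167), with its tan snout at (370,183) pointing lower-left. The board is at (335,330), with its tab at (281,335) and its slot at (344,333), partly hidden by the fingers. I'll move so the board is centred.

step_arm(increments=[{"dx": -1, "dy": 0.5, "dz": 0, "wx": 0, "wy": 0, "wz": 0}, {"dx": -1, "dy": 0.5, "dz": 0, "wx": 0, "wy": 0, "wz": 0}, {"dx": -1, "dy": 0.5, "dz": 0, "wx": 0, "wy": 0, "wz": 0}, {"dx": -1, "dy": 0.5, "dz": 0, "wx": 0, "wy": 0, "wz": 0}, {"dx": -1, "dy": 0, "dz": 0, "wx": 0, "wy": 0, "wz": 0}])

```text
time_s: 4.3
eef_pos: [477.8, 83.7, 256.2]
ee_rot: [0.0, 0.707, 0.707, 0.0]
force: [0.6, -0.9, 0.7]
grip_width: 1.001
grip_force: 0.0
```

```bash
cat >> h.py <<'E'
def rectfit(c,m,z,zs=None):
    cs,_=cv2.findContours(m.astype(np.uint8),cv2.RETR_EXTERNAL,cv2.CHAIN_APPROX_NONE)
    k=max(cs,key=cv2.contourArea)[:,0,:]
    P=np.array([pix2plane(c,u,v,z)[:2] for u,v in k],np.float32)
    return cv2.minAreaRect(P)
E
python3 - <<'E'
from h import *
import time
s=ctrl.sense(); print(s['time_s'],s['eef_pos'])
c=cap('wrist','w3.png')
for l in ['separator','bear']:
    print(l,[(toW(c,d['point']).round(1),round(d['p'],2)) for d in eyes.landmark_of('wrist',l)[:2]])
m,p=mask('wrist','separator'); print(p,rectfit(c,m,8),rectfit(c,m,4))
hs=cv2.bitwise_not(m.astype(np.uint8)*255)
# holes
cs,h=cv2.findContours(m.astype(np.uint8),cv2.RETR_CCOMP,cv2.CHAIN_APPROX_NONE)
for k,hh in zip(cs,h[0]):
    if hh[3]>=0 and cv2.contourArea(k)>50:
        P=np.array([pix2plane(c,u,v,8)[:2] for u,v in k[:,0]],np.float32); print('hole',cv2.minAreaRect(P))
im=c['frame'].copy(); im[m]=im[m]//2+np.array([0,120,0],np.uint8)
big=np.hstack([c['frame'][:,100:500],im[:,100:500]]); cv2.imwrite('pics/w3c.png',big)
E
```

```text
4.3 [477.83931938  83.71926653 256.23527251]
separator [(array([509.3,  11.6,  -2.5]), 0.67)]
bear [(array([528.7, 223.7,  -0.9]), 0.68)]
0.97 ((510.0995788574219, 11.335918426513672), (67.39700317382812, 183.47637939453125), 80.19031524658203) ((510.4512634277344, 9.742412567138672), (68.13546752929688, 185.48670959472656), 80.19031524658203)
hole ((509.2774658203125, 12.111137390136719), (40.24002456665039, 31.7750244140625), 80.07454681396484)
```

View pics/w3c.png

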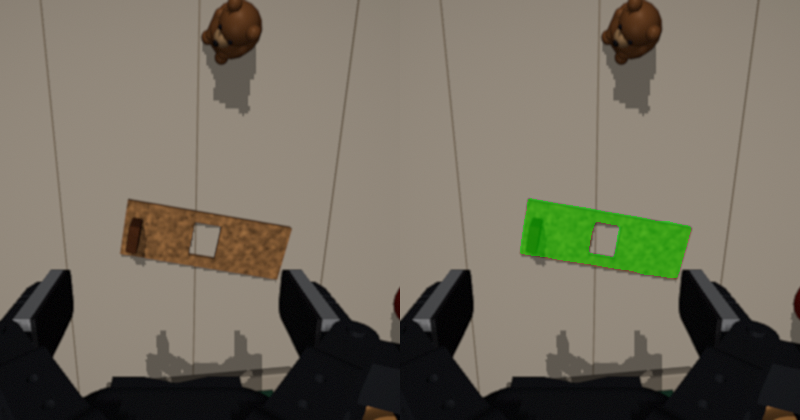

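The cropped wrist view shows the board with its slot at (305,240) and its tab at (234,236), with the mask fitting cleanly. Its centre is (510,12) and its yaw is −9.9°; the size and hole match the given dimensions. The bear is at (335,25), facing lower-left. Next I'll measure the carrier from above.

step_arm(increments=[{"dx": -1, "dy": 0, "dz": 0, "wx": 0, "wy": 0, "wz": 0}, {"dx": -1, "dy": 0, "dz": 0, "wx": 0, "wy": 0, "wz": 0}, {"dx": -1, "dy": 0, "dz": 0, "wx": 0, "wy": 0, "wz": 0}, {"dx": -1, "dy": 0, "dz": 0, "wx": 0, "wy": 0, "wz": 0}, {"dx": -1, "dy": 0, "dz": 0, "wx": 0, "wy": 0, "wz": 0}])

```text
time_s: 5.0
eef_pos: [477.3, -40.5, 256.5]
ee_rot: [0.0, 0.707, 0.708, 0.0]
force: [0.5, -0.1, 0.0]
grip_width: 0.997
grip_force: 0.0
```

step_arm(increments=[{"dx": -1, "dy": 0, "dz": 0, "wx": 0, "wy": 0, "wz": 0}, {"dx": -1, "dy": 0, "dz": 0, "wx": 0, "wy": 0, "wz": 0}, {"dx": -1, "dy": 0.6, "dz": 0, "wx": 0, "wy": 0, "wz": 0}, {"dx": -1, "dy": 0.6, "dz": 0, "wx": 0, "wy": 0, "wz": 0}, {"dx": 0, "dy": 0, "dz": 0, "wx": 0, "wy": 0, "wz": 0}])

```text
time_s: 5.5
eef_pos: [508.4, -141.9, 255.9]
ee_rot: [0.0, 0.708, 0.707, -0.0]
force: [0.8, 0.8, -0.2]
grip_width: 1.001
grip_force: 0.0
```

Run:
```python
from h import *
s=ctrl.sense(); print(s['time_s'],s['eef_pos'])
c=cap('wrist','w4.png')
for l in ['carrier','base_a','riser']:
    print(l,[(toW(c,d['point']).round(1),round(d['p'],2)) for d in eyes.landmark_of('wrist',l)[:2]])
im=c['frame'].copy()
for l,z in [('riser',15),('carrier',31),('base_a',41)]:
    for r in eyes.cut_out('wrist',l)[:2]:
        m=np.array(r['mask']); print(l,r['p'],rectfit(c,m,z)); im[m]=im[m]//2+np.array({'riser':[90,0,0],'carrier':[0,90,0],'base_a':[0,0,90]}[l],np.uint8)
cv2.imwrite('pics/w4c.png',np.hstack([c['frame'][:,100:500],im[:,100:500]]))
```

```text
5.5 [ 508.44497428 -141.89826519  255.90358194]
carrier [(array([ 512.8, -235.4,   14. ]), 0.91)]
base_a [(array([ 457.6, -247.9,   24. ]), 0.76), (array([ 565.4, -226.6,   22. ]), 0.75)]
riser []
riser 0.73 ((512.2374877929688, -233.44859313964844), (237.7153778076172, 122.9906234741211), 6.040334701538086)
carrier 0.75 ((517.7428588867188, -282.568115234375), (184.56674194335938, 185.6650390625), 6.030259132385254)
base_a 0.93 ((565.0438232421875, -225.54293823242188), (57.3911247253418, 64.23805236816406), 22.341163635253906)
base_a 0.93 ((460.1553039550781, -237.74282836914062), (63.15497589111328, 56.61471176147461), 66.9542465209961)
```

View pics/w4c.png

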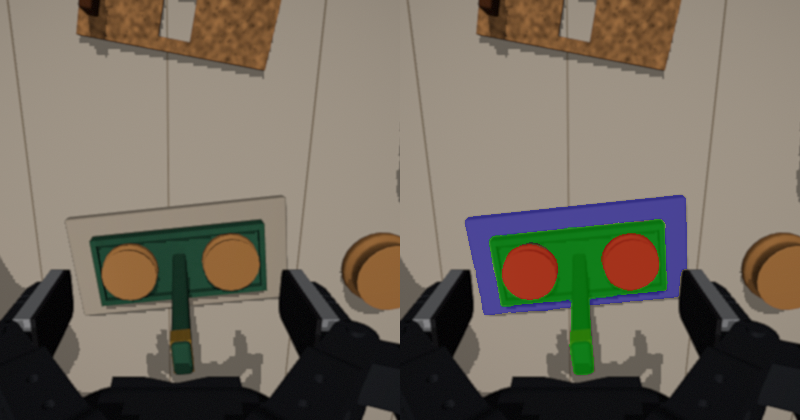

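The wrist view shows the carrier at (178,262) on the riser, the bases at (129,272) and (231,262), and the post top near (182,365). The fitted yaw is +6.0° and the centre about (512.3,−235). The riser's fitted size, 238×123, matches. Now I'll grip the board by its tab at about (433,25.5).

step_arm(increments=[{"dx": 1, "dy": -0.5, "dz": 0, "wx": 0, "wy": 0, "wz": 0}, {"dx": 1, "dy": -0.5, "dz": 0, "wx": 0, "wy": 0, "wz": 0}, {"dx": 1, "dy": -0.5, "dz": 0, "wx": 0, "wy": 0, "wz": 0}, {"dx": 1, "dy": -0.5, "dz": 0, "wx": 0, "wy": 0, "wz": 0}, {"dx": 1, "dy": -0.5, "dz": 0, "wx": 0, "wy": 0, "wz": 0}], fingers=40)

```text
time_s: 6.35
eef_pos: [444.0, -14.7, 256.5]
ee_rot: [0.0, 0.707, 0.707, 0.0]
force: [0.2, 0.5, 0.3]
grip_width: 0.472
grip_force: 0.0
```

step_arm(increments=[{"dx": 1, "dy": -0.5, "dz": 0.5, "wx": 0, "wy": 0, "wz": 0}, {"dx": 0.7, "dy": 0, "dz": 1, "wx": 0, "wy": 0, "wz": 0}, {"dx": 0, "dy": 0, "dz": 1, "wx": 0, "wy": 0, "wz": 0.85}, {"dx": 0, "dy": 0, "dz": 1, "wx": 0, "wy": 0, "wz": 0.8}, {"dx": 0, "dy": 0, "dz": 1, "wx": 0, "wy": 0, "wz": 0}])

```text
time_s: 6.85
eef_pos: [432.2, 27.0, 143.2]
ee_rot: [0.0, 0.766, 0.643, 0.0]
force: [-0.4, 0.1, -0.2]
grip_width: 0.473
grip_force: 0.0
```

Run:
```python
from h import *
s=ctrl.sense(); print(s['time_s'],s['eef_pos'],s['ee_rot'],s['grip_width'])
c=cap('wrist','w5.png')
# project expected tab top and board corners
y=np.radians(-9.9); ex=np.array([np.cos(y),np.sin(y),0]); ey=np.array([-ex[1],ex[0],0]); o=np.array([510,12,0.])
im=c['frame'].copy()
for X in [o-ex*78+ey*a*15+ex*b*6+np.array([0,0,40]) for a in(-1,1) for b in (-1,1)]+[o+ex*92*a+ey*32*b+np.array([0,0,8]) for a in(-1,1) for b in (-1,1)]:
    p=c['Rwc'].T@(X-c['o']); u=(c['fx']*p[0]/p[2]+c['cx'],c['fy']*p[1]/p[2]+c['cy']); print(np.round(u)); 
    cv2.circle(im,(int(u[0]),int(u[1])),3,(255,255,0),-1)
cv2.imwrite('pics/w5c.png',im)
```

```text
6.85 [432.16768375  27.04490724 143.18813233] [3.47438433e-04 7.66187641e-01 6.42616756e-01 2.89375369e-04] 0.472826745556848
[268. 242.]
[286. 242.]
[268. 199.]
[286. 199.]
[259. 247.]
[258. 165.]
[496. 247.]
[512. 164.]
```

View pics/w5c.png

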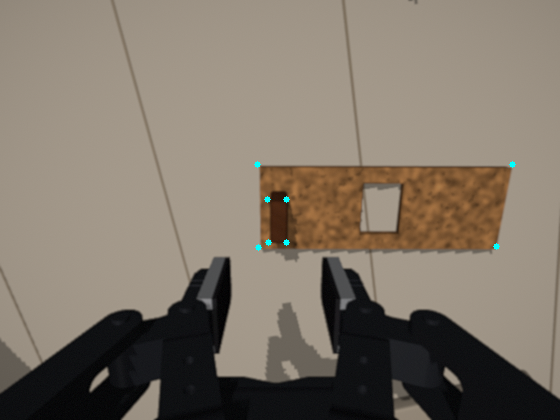

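The projected corners (cyan) lie on the board and tab within a few pixels, and the tab at (279,217) is centred between the fingers. I'll descend, grip the tab and lift.

step_arm(increments=[{"dx": 0, "dy": 0, "dz": 1, "wx": 0, "wy": 0, "wz": 0}, {"dx": 0, "dy": 0, "dz": 1, "wx": 0, "wy": 0, "wz": 0}, {"dx": 0, "dy": 0.04, "dz": 1, "wx": 0, "wy": 0, "wz": 0}, {"dx": 0, "dy": 0, "dz": 0.8, "wx": 0, "wy": 0, "wz": 0}, {"dx": 0, "dy": 0, "dz": 0.45, "wx": 0, "wy": 0, "wz": 0}])

```text
time_s: 7.4
eef_pos: [433.1, 26.6, 37.0]
ee_rot: [-0.0, 0.766, 0.643, -0.0]
force: [-0.0, 0.2, 0.1]
grip_width: 0.469
grip_force: 0.0
```

step_arm(increments=[{"dx": 0, "dy": 0, "dz": 0, "wx": 0, "wy": 0, "wz": 0}, {"dx": 0, "dy": 0, "dz": 0, "wx": 0, "wy": 0, "wz": 0}, {"dx": 0, "dy": 0, "dz": 0, "wx": 0, "wy": 0, "wz": 0}, {"dx": 0, "dy": 0, "dz": 0, "wx": 0, "wy": 0, "wz": 0}, {"dx": 0, "dy": 0, "dz": 0, "wx": 0, "wy": 0, "wz": 0}], fingers=0, squeeze=60)

```text
time_s: 7.9
eef_pos: [434.0, 26.3, 38.5]
ee_rot: [0.001, 0.766, 0.643, 0.001]
force: [-0.5, 0.7, 6.9]
grip_width: 0.128
grip_force: 59.5
```

step_arm(increments=[{"dx": 0, "dy": 0, "dz": -0.5, "wx": 0, "wy": 0, "wz": 0}, {"dx": 0, "dy": 0, "dz": -1, "wx": 0, "wy": 0, "wz": 0}, {"dx": 0, "dy": 0, "dz": -1, "wx": 0, "wy": 0, "wz": 0}, {"dx": 0, "dy": 0, "dz": -1, "wx": 0, "wy": 0, "wz": 0}, {"dx": 0, "dy": 0, "dz": -1, "wx": 0, "wy": 0, "wz": 0}])

```text
time_s: 8.4
eef_pos: [433.2, 26.4, 151.5]
ee_rot: [0.0, 0.766, 0.643, 0.0]
force: [-0.1, -1.2, -0.5]
grip_width: 0.128
grip_force: 58.5
```

step_arm(increments=[{"dx": 0, "dy": 0, "dz": -1, "wx": 0, "wy": 0, "wz": -0.9}, {"dx": 0, "dy": 0, "dz": -1, "wx": 0, "wy": 0, "wz": -0.9}, {"dx": 0, "dy": 0, "dz": -1, "wx": 0, "wy": 0, "wz": -0.85}, {"dx": 0, "dy": 0, "dz": -0.4, "wx": 0, "wy": 0, "wz": 0}, {"dx": 0, "dy": 0, "dz": 0, "wx": 0, "wy": 0, "wz": 0}])

```text
time_s: 8.9
eef_pos: [433.7, 26.3, 235.9]
ee_rot: [0.001, 0.67, 0.742, 0.001]
force: [0.9, -0.6, -0.7]
grip_width: 0.127
grip_force: 58.6
```

```bash
cat >> h.py <<'E'
def plan(tx,ty,tz):
    s=ctrl.sense(); R=rot(s['ee_rot']); d=R.T@(np.array([tx,ty,tz])-s['eef_pos'])
    print('t',s['time_s'],'tcp',s['eef_pos'].round(1),'toolY deg',np.degrees(np.arctan2(R[1,1],R[0,1])).round(2),'tilt',np.degrees(np.arccos(-R[2,2])).round(2),'units',(d/25).round(2),'grip',s['grip_width'],s['grip_force'],'F',s['force'].round(1))
E
python3 - <<'E'
from h import *
c=cap('wrist'); 
m,p=mask('wrist','separator'); s=ctrl.sense(); zt=s['eef_pos'][2]-36+8
print(p,rectfit(c,m,zt)); cs,h=cv2.findContours(m.astype(np.uint8),cv2.RETR_CCOMP,cv2.CHAIN_APPROX_NONE)
for k,hh in zip(cs,h[0]):
    if hh[3]>=0 and cv2.contourArea(k)>50: print('hole',cv2.minAreaRect(np.array([pix2plane(c,u,v,zt)[:2] for u,v in k[:,0]],np.float32)))
for n in ['scene','side']:
    cc=cap(n); print([(toW(cc,d['point']).round(1),round(d['p'],2)) for d in eyes.landmark_of(n,'separator')[:1]])
    if n=='side': cv2.imwrite('pics/s6.png',cv2.resize(cc['frame'][60:340,150:500],None,fx=2,fy=2))
y=np.radians(6.03); plan(512.3-78*np.cos(y),-235-78*np.sin(y),260)
E
```

```text
0.97 ((495.5088806152344, 31.390819549560547), (150.0287322998047, 72.4018325805664), 8.439169883728027)
hole ((508.0790710449219, 34.41218185424805), (26.45340347290039, 35.37667465209961), 5.767828941345215)
[(array([508.9,  34.4, 191.1]), 0.71)]
[(array([511.4,  35.4, 192.9]), 0.63)]
t 9.2 tcp [433.1  26.4 234.2] toolY deg 5.92 tilt 0.1 units [-10.73  -1.05  -1.04] grip 0.1293674653302353 58.58173191547394 F [-0.1  0.1 -0.3]
```

View pics/s6.png

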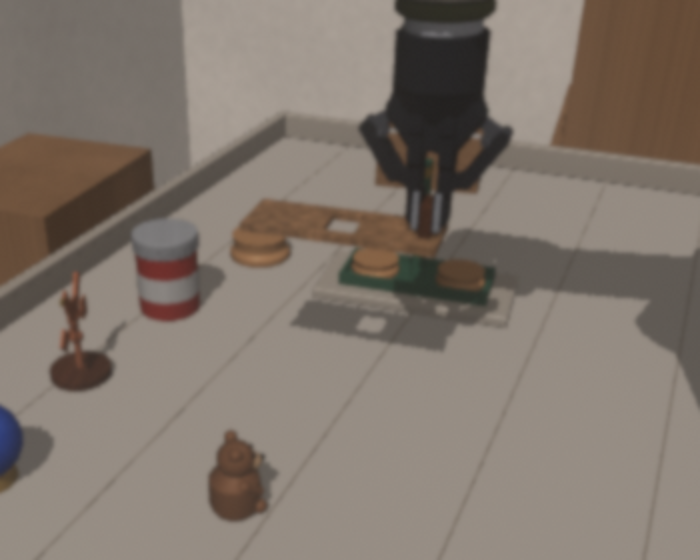

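The side view shows the board held level by its tab, with the gripper at (430,190), the slot at (343,228), and no sag. I'll carry it over the post at height.

step_arm(increments=[{"dx": -1, "dy": -0.1, "dz": -0.1, "wx": 0, "wy": 0, "wz": 0}, {"dx": -1, "dy": -0.1, "dz": -0.1, "wx": 0, "wy": 0, "wz": 0}, {"dx": -1, "dy": -0.1, "dz": -0.1, "wx": 0, "wy": 0, "wz": 0}, {"dx": -1, "dy": -0.1, "dz": 0, "wx": 0, "wy": 0, "wz": 0}, {"dx": -1, "dy": -0.1, "dz": 0, "wx": 0, "wy": 0, "wz": 0}])

```text
time_s: 9.7
eef_pos: [433.7, -100.3, 242.1]
ee_rot: [-0.0, 0.67, 0.743, -0.0]
force: [-0.1, 0.2, -0.7]
grip_width: 0.129
grip_force: 58.5
```

step_arm(increments=[{"dx": -1, "dy": -0.1, "dz": 0, "wx": 0, "wy": 0, "wz": 0}, {"dx": -1, "dy": -0.1, "dz": 0, "wx": 0, "wy": 0, "wz": 0}, {"dx": -1, "dy": -0.1, "dz": 0, "wx": 0, "wy": 0, "wz": 0}, {"dx": -1, "dy": -0.1, "dz": 0, "wx": 0, "wy": 0, "wz": 0}, {"dx": -0.9, "dy": -0.1, "dz": 0, "wx": 0, "wy": 0, "wz": 0}])

```text
time_s: 10.2
eef_pos: [434.0, -223.6, 241.9]
ee_rot: [-0.001, 0.67, 0.743, -0.0]
force: [0.7, 0.6, -0.1]
grip_width: 0.131
grip_force: 58.5
```

step_arm(increments=[{"dx": -0.83, "dy": -0.01, "dz": 0, "wx": 0, "wy": 0, "wz": 0}, {"dx": 0, "dy": 0, "dz": 0, "wx": 0, "wy": 0, "wz": 0}, {"dx": 0, "dy": 0, "dz": 0, "wx": 0, "wy": 0, "wz": 0}])

```text
time_s: 10.5
eef_pos: [435.9, -242.8, 241.9]
ee_rot: [-0.001, 0.67, 0.743, 0.0]
force: [-0.5, -0.3, -0.7]
grip_width: 0.127
grip_force: 58.5
```

Run:
```python
from h import *
c=cap('wrist','w7.png'); m,p=mask('wrist','separator'); s=ctrl.sense(); zt=s['eef_pos'][2]-38+8
cs,h=cv2.findContours(m.astype(np.uint8),cv2.RETR_CCOMP,cv2.CHAIN_APPROX_NONE)
for k,hh in zip(cs,h[0]):
    if hh[3]>=0 and cv2.contourArea(k)>50: print('hole',cv2.boundingRect(k),cv2.minAreaRect(np.array([pix2plane(c,u,v,zt)[:2] for u,v in k[:,0]],np.float32)))
y=np.radians(6.03); ex=np.array([np.cos(y),np.sin(y),0]); ey=np.array([-ex[1],ex[0],0])
for a in(-1,1):
  for b in (-1,1):
    p=c['Rwc'].T@(np.array([512.3,-235,175])+a*7*ex+b*13*ey-c['o']); print('post top px',(c['fx']*p[0]/p[2]+c['cx']).round(),(c['fy']*p[1]/p[2]+c['cy']).round())
for n in ['scene','side']:
    cc=cap(n,n+'7.png'); print([(toW(cc,d['point']).round(1),round(d['p'],2)) for l in ('separator','carrier') for d in eyes.landmark_of(n,l)[:1]])
plan(435.7,-243.1,240)
cv2.imwrite('pics/m7.png',np.hstack([c['frame'][:,140:],cv2.resize(cc['frame'][100:240,280:440],None,fx=2.375,fy=3)[:420]]))
```

```text
hole (406, 232, 66, 72) ((510.02349853515625, -234.61329650878906), (26.6456356048584, 35.77280807495117), 5.952545642852783)
post top px 398.0 261.0
post top px 402.0 218.0
post top px 422.0 261.0
post top px 428.0 218.0
[(array([ 512.1, -238.1,  202.2]), 0.69), (array([ 513.6, -238.2,   18.6]), 0.86)]
[(array([ 512.6, -237.3,  204. ]), 0.63), (array([ 512. , -241.3,   16.2]), 0.92)]
t 10.9 tcp [ 436.2 -242.8  242.6] toolY deg 5.98 tilt 0.01 units [-0.01 -0.02  0.11] grip 0.12577213279393948 58.53044092655182 F [ 0.6 -0.4 -0.6]
```

View pics/m7.png

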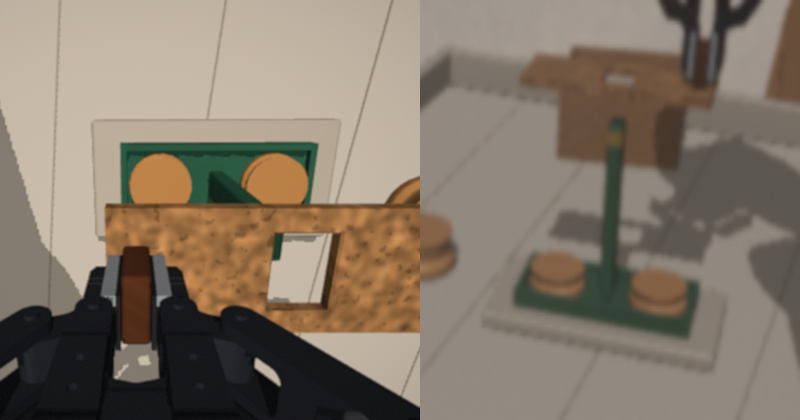

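The wrist view shows the post in the slot's upper-left corner at (277,245), as parallax predicts. The side view shows the board directly over the post. I'll descend to about 2 mm above seating.

step_arm(increments=[{"dx": 0, "dy": 0, "dz": 0.8, "wx": 0, "wy": 0, "wz": 0}, {"dx": 0, "dy": 0, "dz": 0.8, "wx": 0, "wy": 0, "wz": 0}, {"dx": 0, "dy": 0, "dz": 0.6, "wx": 0, "wy": 0, "wz": 0}, {"dx": 0, "dy": 0, "dz": 0.6, "wx": 0, "wy": 0, "wz": 0}, {"dx": 0, "dy": 0, "dz": 0.6, "wx": 0, "wy": 0, "wz": 0}])

```text
time_s: 11.4
eef_pos: [436.1, -243.0, 157.0]
ee_rot: [0.0, 0.669, 0.743, 0.0]
force: [0.1, -0.0, -0.4]
grip_width: 0.128
grip_force: 58.5
```

Run:
```python
from h import *
for n in ['scene','side']:
    cc=cap(n); print([(toW(cc,d['point']).round(1),round(d['p'],2)) for l in ('separator','carrier') for d in eyes.landmark_of(n,l)[:1]])
plan(435.9,-243,80)
```

```text
[(array([ 516. , -239.8,  114.1]), 0.76), (array([ 515.2, -239. ,  117.4]), 0.74)]
[(array([ 512.9, -234. ,  115.3]), 0.92), (array([ 510.2, -239.1,   17.2]), 0.58)]
t 11.7 tcp [ 436.4 -243.3  158.4] toolY deg 5.96 tilt 0.09 units [ 0.02 -0.02  3.14] grip 0.12838745006471738 58.45784246921539 F [ 0.3  0.  -1.1]
```

step_arm(increments=[{"dx": 0, "dy": 0, "dz": 0.8, "wx": 0, "wy": 0, "wz": 0}, {"dx": 0, "dy": 0, "dz": 0.8, "wx": 0, "wy": 0, "wz": 0}, {"dx": 0, "dy": 0, "dz": 0.8, "wx": 0, "wy": 0, "wz": 0}, {"dx": 0, "dy": 0, "dz": 0.4, "wx": 0, "wy": 0, "wz": 0}, {"dx": 0, "dy": 0, "dz": 0.2, "wx": 0, "wy": 0, "wz": 0}])

```text
time_s: 12.2
eef_pos: [436.2, -243.1, 82.4]
ee_rot: [-0.0, 0.669, 0.743, 0.0]
force: [1.0, -0.1, -1.4]
grip_width: 0.131
grip_force: 58.5
```

step_arm(increments=[{"dx": 0, "dy": 0, "dz": 0.1, "wx": 0, "wy": 0, "wz": 0}, {"dx": 0, "dy": 0, "dz": 0, "wx": 0, "wy": 0, "wz": 0}])

```text
time_s: 12.4
eef_pos: [436.4, -243.3, 80.5]
ee_rot: [0.0, 0.669, 0.743, -0.0]
force: [-0.1, -0.3, -0.9]
grip_width: 0.131
grip_force: 58.5
```

step_arm(increments=[{"dx": 0, "dy": 0, "dz": 0.05, "wx": 0, "wy": 0, "wz": 0}, {"dx": 0, "dy": 0, "dz": 0, "wx": 0, "wy": 0, "wz": 0}, {"dx": 0, "dy": 0, "dz": 0, "wx": 0, "wy": 0, "wz": 0}, {"dx": 0, "dy": 0, "dz": -0.3, "wx": 0, "wy": 0, "wz": 0}, {"dx": 0, "dy": 0, "dz": -1, "wx": 0, "wy": 0, "wz": 0}], fingers=38)

```text
time_s: 12.9
eef_pos: [435.4, -242.5, 110.6]
ee_rot: [-0.002, 0.669, 0.743, 0.0]
force: [0.4, -0.3, 1.4]
grip_width: 0.44
grip_force: 0.0
```

step_arm(increments=[{"dx": 0, "dy": 0, "dz": -1, "wx": 0, "wy": 0, "wz": 0}, {"dx": 0, "dy": 0, "dz": -1, "wx": 0, "wy": 0, "wz": 0}, {"dx": 0, "dy": 0, "dz": -1, "wx": 0, "wy": 0, "wz": 0}, {"dx": 0, "dy": 0, "dz": -1, "wx": 0, "wy": 0, "wz": 0}, {"dx": 0, "dy": 0, "dz": -1, "wx": 0, "wy": 0, "wz": 0}])

```text
time_s: 13.4
eef_pos: [436.0, -243.0, 238.1]
ee_rot: [0.0, 0.669, 0.743, -0.0]
force: [-0.7, -0.5, 0.3]
grip_width: 0.449
grip_force: 0.0
```

Run:
```python
from h import *
for n in ['scene','side','wrist']:
    cc=cap(n,n+'8.png'); print([(toW(cc,d['point']).round(1),round(d['p'],2)) for l in ('separator','carrier') for d in eyes.landmark_of(n,l)[:1]])
    if n=='side': sd=cc['frame'][90:240,270:450]
m,p=mask('wrist','separator'); print(rectfit(cc,m,49))
plan(460,60,240)
cv2.imwrite('pics/m8.png',np.hstack([cc['frame'][:,100:460],cv2.resize(sd,(430,420))]))
```

```text
[(array([ 513.8, -239.5,   40.3]), 0.61), (array([ 509.7, -238.1,   15. ]), 0.73)]
[(array([ 511.8, -237.2,   36.3]), 0.71), (array([ 514.6, -237.7,   14.9]), 0.68)]
[(array([ 514.7, -238.1,   14.2]), 0.93)]
((513.8819580078125, -236.41831970214844), (183.91189575195312, 64.86880493164062), 5.986513137817383)
t 13.9 tcp [ 436.  -243.   235.7] toolY deg 5.96 tilt 0.07 units [11.95  2.21 -0.16] grip 0.44491415196568584 0.0 F [ 0.1 -0.4 -0.1]
```

View pics/m8.png

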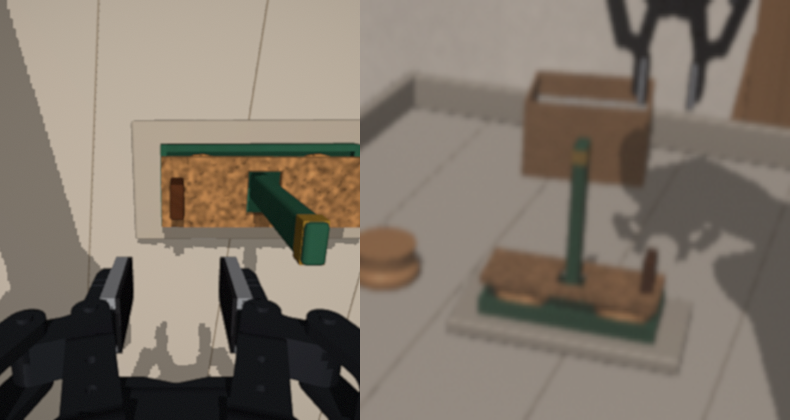

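The wrist view shows the board over the tray with the post rising through the slot from (262,190). The side view shows it flat on both bases. The fit gives (513.9,−236.4) and yaw 6.0°, within tolerance. My picture views are used up, so from here I rely on the networks and numbers. Earlier pictures show the bear facing about 220° in world yaw, so I'll close along about −50°.

step_arm(increments=[{"dx": 1, "dy": 0.35, "dz": 0, "wx": 0, "wy": 0, "wz": 0}, {"dx": 1, "dy": 0.35, "dz": 0, "wx": 0, "wy": 0, "wz": 0}, {"dx": 1, "dy": 0.35, "dz": 0, "wx": 0, "wy": 0, "wz": 0}, {"dx": 1, "dy": 0.35, "dz": 0, "wx": 0, "wy": 0, "wz": 0}, {"dx": 1, "dy": 0.35, "dz": 0, "wx": 0, "wy": 0, "wz": 0}], fingers=85)

```text
time_s: 14.4
eef_pos: [466.7, -113.1, 236.0]
ee_rot: [-0.0, 0.669, 0.743, -0.0]
force: [-0.4, 0.0, -0.1]
grip_width: 0.993
grip_force: 0.0
```

step_arm(increments=[{"dx": 1, "dy": 0.35, "dz": 0, "wx": 0, "wy": 0, "wz": 0}, {"dx": 1, "dy": 0.35, "dz": 0, "wx": 0, "wy": 0, "wz": 0}, {"dx": 1, "dy": 0.35, "dz": 0, "wx": 0, "wy": 0, "wz": 0}, {"dx": 1, "dy": 0.35, "dz": 0, "wx": 0, "wy": 0, "wz": 0}, {"dx": 1, "dy": 0.35, "dz": 0, "wx": 0, "wy": 0, "wz": 0}])

```text
time_s: 14.9
eef_pos: [497.3, 15.8, 236.0]
ee_rot: [-0.0, 0.669, 0.743, -0.0]
force: [0.7, 0.6, 0.2]
grip_width: 0.996
grip_force: 0.0
```

step_arm(increments=[{"dx": 1, "dy": 0.35, "dz": 0, "wx": 0, "wy": 0, "wz": 0}, {"dx": 1, "dy": 0.35, "dz": 0, "wx": 0, "wy": 0, "wz": 0}, {"dx": 1, "dy": 0.35, "dz": 0, "wx": 0, "wy": 0, "wz": 0}, {"dx": 1, "dy": 0.35, "dz": 0, "wx": 0, "wy": 0, "wz": 0}, {"dx": 1, "dy": 0.35, "dz": 0, "wx": 0, "wy": 0, "wz": 0}])

```text
time_s: 15.4
eef_pos: [527.8, 144.6, 235.9]
ee_rot: [-0.0, 0.669, 0.743, -0.0]
force: [0.6, -0.7, 0.2]
grip_width: 0.996
grip_force: 0.0
```

step_arm(increments=[{"dx": 1, "dy": 0.35, "dz": 0, "wx": 0, "wy": 0, "wz": 0}, {"dx": 1, "dy": 0.35, "dz": 0, "wx": 0, "wy": 0, "wz": 0}, {"dx": 1, "dy": 0.35, "dz": 0, "wx": 0, "wy": 0, "wz": 0}, {"dx": 0.9, "dy": 0.35, "dz": 0, "wx": 0, "wy": 0, "wz": 0.4}, {"dx": 0, "dy": 0, "dz": 0, "wx": 0, "wy": 0, "wz": 1}])

```text
time_s: 15.9
eef_pos: [552.4, 246.4, 235.4]
ee_rot: [-0.0, 0.722, 0.692, -0.0]
force: [0.5, 0.1, -0.9]
grip_width: 0.997
grip_force: 0.0
```

step_arm(increments=[{"dx": 0, "dy": 0, "dz": 0, "wx": 0, "wy": 0, "wz": 1}, {"dx": 0, "dy": 0, "dz": 0, "wx": 0, "wy": 0, "wz": 1}, {"dx": 0, "dy": 0, "dz": 0, "wx": 0, "wy": 0, "wz": 1}, {"dx": 0, "dy": 0, "dz": 0, "wx": 0, "wy": 0, "wz": 1}, {"dx": 0, "dy": 0, "dz": 0, "wx": 0, "wy": 0, "wz": 1}])

```text
time_s: 16.4
eef_pos: [552.4, 244.1, 235.8]
ee_rot: [-0.0, 0.878, 0.48, -0.0]
force: [-0.2, -0.3, 0.7]
grip_width: 0.993
grip_force: 0.0
```

step_arm(increments=[{"dx": 0, "dy": 0, "dz": 0, "wx": 0, "wy": 0, "wz": 1}, {"dx": 0, "dy": 0, "dz": 0, "wx": 0, "wy": 0, "wz": 1}, {"dx": 0, "dy": 0, "dz": 0, "wx": 0, "wy": 0, "wz": 1}, {"dx": 0, "dy": 0, "dz": 0, "wx": 0, "wy": 0, "wz": 0}])

```text
time_s: 16.8
eef_pos: [552.4, 244.1, 235.9]
ee_rot: [-0.0, 0.941, 0.338, -0.0]
force: [0.6, -0.7, 0.4]
grip_width: 0.997
grip_force: 0.0
```

```bash
cat > bear.py <<'E'
from h import *
def bear():
    c=cap('wrist'); L=[(toW(c,d['point']).round(1),round(d['p'],2)) for d in eyes.landmark_of('wrist','bear')[:2]]
    m,p=mask('wrist','bear'); print(L,p)
    if m is None: return
    v,u=np.nonzero(m); print('mask box',u.min(),u.max(),v.min(),v.max(),m.sum())
    hsv=cv2.cvtColor(c['frame'],cv2.COLOR_BGR2HSV)
    # tan (snout) pixels: less saturated/brighter than the median of bear
    S=hsv[...,1][m].astype(int); V=hsv[...,2][m].astype(int)
    sel=(S<np.median(S)-50); print('tan px',sel.sum(), 'S,V med',np.median(S),np.median(V))
    if sel.sum()>8:
        uu,vv=np.median(u[sel]),np.median(v[sel]); print('snout',uu,vv,pix2plane(c,uu,vv,50).round(1))
    print('centroid @25',pix2plane(c,u.mean(),v.mean(),30).round(1))
    # projections of expected features
    return c,m
E
python3 - <<'E'
from bear import *
r=bear(); plan(530,222,240)
if r:
    c,m=r; v,u=np.nonzero(m); im=c['frame'][v.min()-3:v.max()+4,u.min()-3:u.max()+4]
    mm=m[v.min()-3:v.max()+4,u.min()-3:u.max()+4]
    g=cv2.cvtColor(im,cv2.COLOR_BGR2GRAY); s=cv2.resize(g,None,fx=.5,fy=.3,interpolation=cv2.INTER_AREA); k=cv2.resize(mm.astype(np.uint8),s.shape[::-1],interpolation=cv2.INTER_NEAREST)
    for a,b in zip(s,k): print(''.join(' .:-=+*#%@'[min(9,int(x)//16)] if y else ' ' for x,y in zip(a,b)))
E
```

```text
[(array([526.7, 224.3,   4.6]), 0.72)] 0.67
mask box 256 304 188 251 2310
tan px 324 S,V med 179.0 75.0
snout 277.0 219.0 [532.  225.7  50. ]
centroid @25 [530.3 220.7  30. ]
t 16.95 tcp [552.4 244.1 236.1] toolY deg -50.3 tilt 0.02 units [-1.25  0.11 -0.16] grip 0.998640300137086 0.0 F [0.2 0.5 0.3]
                            
           -::::-=          
        :::::::....:-       
     =:::-------:::...-     
    -:------------:::..-    
    :------------::::::.=   
   ------------:::::::::-+  
   -------:::::::::::::::=  
   ----:::----:::::..::::=  
   -------------::::.....-+ 
  =---------------:::...:=  
  ==-:::-=====-----:::..:=  
  *-----:-=====--------::=  
   +-==-::=====-----==-:-+  
    =---:-=====------=-:=+  
      =------==---:::===    
       *---------::=*#      
         ::-----:.+%        
          #+++++++#         
            =-+%            
             %%
```

The bear's outline is symmetric about the tool's x axis and faces away, which confirms closing along −50°. Its position is (530,222). I'll move over it, descend to TCP z 33 and grip.

step_arm(increments=[{"dx": -0.65, "dy": 0.1, "dz": 0, "wx": 0, "wy": 0, "wz": 0}, {"dx": -0.6, "dy": 0, "dz": 0, "wx": 0, "wy": 0, "wz": 0}, {"dx": 0, "dy": 0, "dz": 1, "wx": 0, "wy": 0, "wz": 0}, {"dx": 0, "dy": 0, "dz": 1, "wx": 0, "wy": 0, "wz": 0}, {"dx": 0, "dy": 0, "dz": 1, "wx": 0, "wy": 0, "wz": 0}])

```text
time_s: 17.45
eef_pos: [529.9, 222.2, 160.5]
ee_rot: [0.0, 0.941, 0.339, 0.0]
force: [0.4, 0.0, 0.3]
grip_width: 0.993
grip_force: 0.0
```

step_arm(increments=[{"dx": 0, "dy": 0, "dz": 1, "wx": 0, "wy": 0, "wz": 0}, {"dx": 0, "dy": 0, "dz": 1, "wx": 0, "wy": 0, "wz": 0}, {"dx": 0, "dy": 0, "dz": 1, "wx": 0, "wy": 0, "wz": 0}, {"dx": 0, "dy": 0, "dz": 0.5, "wx": 0, "wy": 0, "wz": 0}, {"dx": 0, "dy": 0, "dz": 0, "wx": 0, "wy": 0, "wz": 0}])

```text
time_s: 17.95
eef_pos: [529.3, 222.2, 72.5]
ee_rot: [-0.0, 0.941, 0.339, -0.001]
force: [0.3, 0.3, 0.1]
grip_width: 0.997
grip_force: 0.0
```

Run:
```python
from h import *
for n in ['scene','side']:
    cc=cap(n); print([(toW(cc,d['point']).round(1),round(d['p'],2)) for d in eyes.landmark_of(n,'bear')[:1]])
plan(530,222.3,33)
```

```text
[(array([534.9, 219.3,  -0.6]), 0.65)]
[(array([532.5, 221.6,   1.7]), 0.66)]
t 18.15 tcp [530.6 222.4  75.1] toolY deg -50.42 tilt 0.13 units [-0.03 -0.01  1.68] grip 0.994340106913474 0.0 F [ 1.3  1.2 -0.6]
```

step_arm(increments=[{"dx": 0, "dy": 0.05, "dz": 0.7, "wx": 0, "wy": 0, "wz": 0}, {"dx": 0, "dy": 0, "dz": 0.6, "wx": 0, "wy": 0, "wz": 0}, {"dx": 0, "dy": 0, "dz": 0.3, "wx": 0, "wy": 0, "wz": 0}, {"dx": 0, "dy": 0, "dz": 0, "wx": 0, "wy": 0, "wz": 0}])

```text
time_s: 18.55
eef_pos: [530.3, 221.2, 33.0]
ee_rot: [-0.0, 0.941, 0.338, -0.001]
force: [0.3, -0.3, 0.3]
grip_width: 0.991
grip_force: 0.0
```

step_arm(increments=[{"dx": 0, "dy": 0, "dz": 0, "wx": 0, "wy": 0, "wz": 0}, {"dx": 0, "dy": 0, "dz": 0, "wx": 0, "wy": 0, "wz": 0}, {"dx": 0, "dy": 0, "dz": 0, "wx": 0, "wy": 0, "wz": 0}, {"dx": 0, "dy": 0, "dz": 0, "wx": 0, "wy": 0, "wz": 0}, {"dx": 0, "dy": 0, "dz": 0, "wx": 0, "wy": 0, "wz": 0}], fingers=30, squeeze=35)

```text
time_s: 19.05
eef_pos: [531.1, 221.4, 34.6]
ee_rot: [0.0, 0.941, 0.338, 0.001]
force: [-1.6, 0.0, 6.2]
grip_width: 0.525
grip_force: 35.9
```

step_arm(increments=[{"dx": 0, "dy": 0, "dz": -0.4, "wx": 0, "wy": 0, "wz": 0}, {"dx": 0, "dy": 0, "dz": -0.6, "wx": 0, "wy": 0, "wz": 0}, {"dx": 0, "dy": 0, "dz": 0, "wx": 0, "wy": 0, "wz": 0}])

```text
time_s: 19.35
eef_pos: [531.9, 221.6, 61.4]
ee_rot: [0.0, 0.941, 0.338, 0.002]
force: [-0.2, -0.5, -1.5]
grip_width: 0.526
grip_force: 36.2
```

Run:
```python
from h import *
for n in ['scene','side']:
    cc=cap(n); print([(toW(cc,d['point']).round(1),round(d['p'],2)) for d in eyes.landmark_of(n,'bear')[:1]])
plan(530,222.3,33)
```

```text
[(array([530.3, 218.8,  24.4]), 0.55)]
[(array([538. , 222.6,  25.1]), 0.89)]
t 19.55 tcp [530.5 221.3  58.5] toolY deg -50.44 tilt 0.03 units [ 0.01 -0.04  1.02] grip 0.5206712646398856 36.16725373081863 F [-0.3 -0.3 -0.3]
```

The bear is gripped at a 44.5 mm opening and is off the shelf. I'll lift it, turn it to −84° and carry it over the board's free side.

step_arm(increments=[{"dx": 0, "dy": 0, "dz": -1, "wx": 0, "wy": 0, "wz": 0}, {"dx": 0, "dy": 0, "dz": -1, "wx": 0, "wy": 0, "wz": 0.8}, {"dx": 0, "dy": 0, "dz": -1, "wx": 0, "wy": 0, "wz": 0.8}, {"dx": 0, "dy": 0, "dz": -1, "wx": 0, "wy": 0, "wz": 0.8}, {"dx": 0, "dy": 0, "dz": -1, "wx": 0, "wy": 0, "wz": 0.8}])

```text
time_s: 20.05
eef_pos: [530.4, 221.2, 184.3]
ee_rot: [0.0, 0.985, 0.175, -0.001]
force: [0.4, -0.8, -1.6]
grip_width: 0.525
grip_force: 36.4
```

step_arm(increments=[{"dx": 0, "dy": 0, "dz": -1, "wx": 0, "wy": 0, "wz": 0.8}, {"dx": 0, "dy": 0, "dz": -0.6, "wx": 0, "wy": 0, "wz": 0.8}, {"dx": 0, "dy": 0, "dz": 0, "wx": 0, "wy": 0, "wz": 0.8}, {"dx": 0, "dy": 0.6, "dz": 0, "wx": 0, "wy": 0, "wz": 0}, {"dx": 0, "dy": 1, "dz": 0, "wx": 0, "wy": 0, "wz": 0}])

```text
time_s: 20.55
eef_pos: [534.5, 181.1, 222.9]
ee_rot: [0.0, 0.999, 0.054, -0.001]
force: [0.3, -0.6, -1.8]
grip_width: 0.528
grip_force: 36.4
```

step_arm(increments=[{"dx": 0, "dy": 1, "dz": 0, "wx": 0, "wy": 0, "wz": 0}, {"dx": 0, "dy": 1, "dz": 0, "wx": 0, "wy": 0, "wz": 0}, {"dx": 0, "dy": 1, "dz": 0, "wx": 0, "wy": 0, "wz": 0}, {"dx": 0, "dy": 1, "dz": 0, "wx": 0, "wy": 0, "wz": 0}, {"dx": 0, "dy": 1, "dz": 0, "wx": 0, "wy": 0, "wz": 0}])

```text
time_s: 21.05
eef_pos: [547.4, 55.2, 223.0]
ee_rot: [-0.0, 0.999, 0.053, -0.001]
force: [0.6, -0.6, -0.3]
grip_width: 0.53
grip_force: 36.4
```

step_arm(increments=[{"dx": 0, "dy": 1, "dz": 0, "wx": 0, "wy": 0, "wz": 0}, {"dx": 0, "dy": 1, "dz": 0, "wx": 0, "wy": 0, "wz": 0}, {"dx": 0, "dy": 1, "dz": 0, "wx": 0, "wy": 0, "wz": 0}, {"dx": 0, "dy": 1, "dz": 0, "wx": 0, "wy": 0, "wz": 0}, {"dx": 0, "dy": 1, "dz": 0, "wx": 0, "wy": 0, "wz": 0}])

```text
time_s: 21.55
eef_pos: [560.2, -69.1, 223.0]
ee_rot: [-0.0, 0.999, 0.053, -0.001]
force: [0.0, -0.8, -1.6]
grip_width: 0.524
grip_force: 36.4
```

step_arm(increments=[{"dx": 0, "dy": 1, "dz": 0, "wx": 0, "wy": 0, "wz": 0}, {"dx": 0, "dy": 1, "dz": 0, "wx": 0, "wy": 0, "wz": 0}, {"dx": 0, "dy": 1, "dz": 0, "wx": 0, "wy": 0, "wz": 0}, {"dx": 0, "dy": 1, "dz": 0, "wx": 0, "wy": 0, "wz": 0}, {"dx": 0, "dy": 0.5, "dz": 0, "wx": 0, "wy": 0, "wz": 0}])

```text
time_s: 22.05
eef_pos: [571.8, -181.5, 222.8]
ee_rot: [-0.0, 0.999, 0.052, -0.001]
force: [0.4, 0.7, -2.2]
grip_width: 0.524
grip_force: 36.4
```

Run:
```python
from h import *
for n in ['scene','side']:
    cc=cap(n); print([(l,toW(cc,d['point']).round(1),round(d['p'],2)) for l in ('bear','separator','carrier') for d in eyes.landmark_of(n,l)[:1]])
plan(571.6,-230.3,84)
```

```text
[('bear', array([ 573.6, -178.1,  187.8]), 0.72), ('separator', array([ 515.9, -242.8,   36.5]), 0.73), ('carrier', array([ 510.7, -235.2,   15. ]), 0.76)]
[('bear', array([ 576.4, -181. ,  189.6]), 0.54), ('separator', array([ 514.8, -237.3,   40.2]), 0.65), ('carrier', array([ 512.7, -240.4,   16.3]), 0.68)]
t 22.45 tcp [ 572.5 -178.1  223.9] toolY deg -83.96 tilt 0.0 units [-0.26  2.07  5.6 ] grip 0.5239818440205171 36.3892113044858 F [ 0.3  0.4 -2.1]
```

step_arm(increments=[{"dx": -0.15, "dy": 1, "dz": 0, "wx": 0, "wy": 0, "wz": 0}, {"dx": -0.15, "dy": 1, "dz": 0, "wx": 0, "wy": 0, "wz": 0}, {"dx": 0, "dy": 0.07, "dz": 0.6, "wx": 0, "wy": 0, "wz": 0}, {"dx": 0, "dy": 0, "dz": 1, "wx": 0, "wy": 0, "wz": 0}, {"dx": 0, "dy": 0, "dz": 1, "wx": 0, "wy": 0, "wz": 0}])

```text
time_s: 22.95
eef_pos: [570.5, -230.9, 158.3]
ee_rot: [0.0, 0.999, 0.052, 0.0]
force: [0.6, 0.8, -2.0]
grip_width: 0.527
grip_force: 36.4
```

step_arm(increments=[{"dx": 0, "dy": 0, "dz": 1, "wx": 0, "wy": 0, "wz": 0}, {"dx": 0, "dy": 0, "dz": 0.8, "wx": 0, "wy": 0, "wz": 0}, {"dx": 0, "dy": 0, "dz": 0.5, "wx": 0, "wy": 0, "wz": 0}, {"dx": 0, "dy": 0, "dz": 0.3, "wx": 0, "wy": 0, "wz": 0}, {"dx": 0, "dy": 0, "dz": 0, "wx": 0, "wy": 0, "wz": 0}])

```text
time_s: 23.45
eef_pos: [570.4, -231.0, 93.4]
ee_rot: [-0.0, 0.999, 0.052, -0.0]
force: [-0.3, -0.6, -1.0]
grip_width: 0.527
grip_force: 36.4
```

Run:
```python
from h import *
for n in ['scene','side']:
    cc=cap(n); print([(l,toW(cc,d['point']).round(1),round(d['p'],2)) for l in ('bear','separator','carrier') for d in eyes.landmark_of(n,l)[:1]])
plan(570.6,-230.3,84)
```

```text
[('bear', array([ 573.4, -228.3,   55.7]), 0.87), ('separator', array([ 518. , -241.2,   38.5]), 0.64), ('carrier', array([ 510.3, -237.7,   15. ]), 0.81)]
[('bear', array([ 572.9, -232.1,   60.8]), 0.55), ('separator', array([ 515.1, -234.7,   38.1]), 0.78), ('carrier', array([ 512.8, -239.7,   17.6]), 0.73)]
t 23.85 tcp [ 570.5 -231.4   94.2] toolY deg -84.04 tilt 0.04 units [ 0.01 -0.04  0.41] grip 0.5244943084858268 36.39215555973351 F [-0.3  0.9 -1. ]
```

step_arm(increments=[{"dx": 0, "dy": 0, "dz": 0.25, "wx": 0, "wy": 0, "wz": 0}, {"dx": 0, "dy": 0, "dz": 0.08, "wx": 0, "wy": 0, "wz": 0}, {"dx": 0, "dy": 0, "dz": 0, "wx": 0, "wy": 0, "wz": 0}])

```text
time_s: 24.15
eef_pos: [570.1, -231.1, 84.9]
ee_rot: [-0.0, 0.999, 0.052, -0.0]
force: [-0.3, -0.5, -1.0]
grip_width: 0.527
grip_force: 36.4
```

step_arm(increments=[{"dx": 0, "dy": 0, "dz": 0.04, "wx": 0, "wy": 0, "wz": 0}, {"dx": 0, "dy": 0, "dz": 0, "wx": 0, "wy": 0, "wz": 0}])

```text
time_s: 24.35
eef_pos: [570.4, -231.3, 84.5]
ee_rot: [-0.0, 0.999, 0.052, -0.0]
force: [0.4, 0.3, -1.3]
grip_width: 0.523
grip_force: 36.4
```

step_arm(increments=[{"dx": 0, "dy": 0, "dz": 0.04, "wx": 0, "wy": 0, "wz": 0}, {"dx": 0, "dy": 0, "dz": 0, "wx": 0, "wy": 0, "wz": 0}])

```text
time_s: 24.55
eef_pos: [570.5, -231.3, 83.7]
ee_rot: [0.0, 0.999, 0.052, 0.0]
force: [-0.1, 0.3, -1.1]
grip_width: 0.521
grip_force: 36.5
```

step_arm(increments=[{"dx": 0, "dy": 0, "dz": 0.04, "wx": 0, "wy": 0, "wz": 0}, {"dx": 0, "dy": 0, "dz": 0, "wx": 0, "wy": 0, "wz": 0}])

```text
time_s: 24.75
eef_pos: [570.5, -231.3, 83.7]
ee_rot: [0.0, 0.999, 0.052, 0.0]
force: [-2.9, 0.8, 7.7]
grip_width: 0.523
grip_force: 37.1
```

step_arm(increments=[{"dx": 0, "dy": 0, "dz": 0.04, "wx": 0, "wy": 0, "wz": 0}, {"dx": 0, "dy": 0, "dz": 0, "wx": 0, "wy": 0, "wz": 0}])

```text
time_s: 24.95
eef_pos: [570.6, -231.3, 83.6]
ee_rot: [0.0, 0.999, 0.052, 0.0]
force: [-5.7, 3.4, 14.6]
grip_width: 0.524
grip_force: 37.8
```

The bear has touched down. I'll back off slightly, release and rise.

step_arm(increments=[{"dx": 0, "dy": 0, "dz": -0.06, "wx": 0, "wy": 0, "wz": 0}, {"dx": 0, "dy": 0, "dz": 0, "wx": 0, "wy": 0, "wz": 0}])

```text
time_s: 25.15
eef_pos: [570.6, -231.4, 83.7]
ee_rot: [0.0, 0.999, 0.052, 0.0]
force: [-2.0, 1.5, 6.4]
grip_width: 0.526
grip_force: 37.1
```

step_arm(increments=[{"dx": 0, "dy": 0, "dz": 0, "wx": 0, "wy": 0, "wz": 0}, {"dx": 0, "dy": 0, "dz": 0, "wx": 0, "wy": 0, "wz": 0}, {"dx": 0, "dy": 0, "dz": 0, "wx": 0, "wy": 0, "wz": 0}, {"dx": 0, "dy": 0, "dz": -0.3, "wx": 0, "wy": 0, "wz": 0}, {"dx": 0, "dy": 0, "dz": -0.6, "wx": 0, "wy": 0, "wz": 0}], fingers=80)

```text
time_s: 25.65
eef_pos: [570.0, -231.0, 105.5]
ee_rot: [-0.001, 0.999, 0.052, -0.001]
force: [-0.6, 0.5, 0.0]
grip_width: 0.935
grip_force: 0.0
```

step_arm(increments=[{"dx": 0, "dy": 0, "dz": -1, "wx": 0, "wy": 0, "wz": 0}, {"dx": 0, "dy": 0, "dz": -1, "wx": 0, "wy": 0, "wz": 0}, {"dx": 0, "dy": 0, "dz": -1, "wx": 0, "wy": 0, "wz": 0}, {"dx": 0, "dy": 0, "dz": -1, "wx": 0, "wy": 0, "wz": 0}, {"dx": 0, "dy": 0, "dz": -1, "wx": 0, "wy": 0, "wz": 0}])

```text
time_s: 26.15
eef_pos: [570.3, -231.2, 233.2]
ee_rot: [0.0, 0.999, 0.052, 0.001]
force: [-0.2, -0.2, -0.0]
grip_width: 0.935
grip_force: 0.0
```

Run:
```python
from h import *
for n in ['scene','side','wrist']:
    cc=cap(n); print([(l,toW(cc,d['point']).round(1),round(d['p'],2)) for l in ('bear','separator','carrier') for d in eyes.landmark_of(n,l)[:1]])
    m,p=mask(n,'bear')
    if m is not None:
        v,u=np.nonzero(m); t=v==v.min(); b=v==v.max(); print(n,'bear mask',u.min(),u.max(),v.min(),v.max(),'top u',u[t].mean(),'bot u',u[b].mean())
plan(513,-236,240)
```

```text
[('bear', array([ 573.1, -232.9,   45.8]), 0.93), ('separator', array([ 512.8, -237.8,   40. ]), 0.81), ('carrier', array([ 508.8, -238.8,   13.5]), 0.61)]
scene bear mask 178 199 192 222 top u 191.0 bot u 188.0
[('bear', array([ 576.6, -233.9,   48.4]), 0.83), ('separator', array([ 515.2, -236.3,   40.3]), 0.56), ('carrier', array([ 512.3, -237.3,   16.9]), 0.85)]
side bear mask 328 347 156 187 top u 339.5 bot u 336.0
[('bear', array([ 567.7, -232.3,   49.9]), 0.65), ('carrier', array([ 514.9, -235.1,   13.1]), 0.87)]
wrist bear mask 247 305 167 241 top u 276.5 bot u 274.0
t 26.9 tcp [ 570.4 -231.3  230.4] toolY deg -84.04 tilt 0.01 units [-2.3  -0.05 -0.38] grip 0.9388244027365258 0.0 F [ 0.3 -0.2 -0.1]
```

The bear stands upright at about (572,−233,48) on the board. I'll turn the tool 90° so the fingers close along the carrier's x, then move over the post.

step_arm(increments=[{"dx": 0, "dy": 0, "dz": -0.4, "wx": 0, "wy": 0, "wz": -1}, {"dx": 0, "dy": 0, "dz": 0, "wx": 0, "wy": 0, "wz": -1}, {"dx": 0, "dy": 0, "dz": 0, "wx": 0, "wy": 0, "wz": -1}, {"dx": 0, "dy": 0, "dz": 0, "wx": 0, "wy": 0, "wz": -1}, {"dx": 0, "dy": 0, "dz": 0, "wx": 0, "wy": 0, "wz": -1}])

```text
time_s: 27.4
eef_pos: [570.4, -231.3, 240.5]
ee_rot: [0.0, 0.951, 0.311, -0.0]
force: [-0.0, -0.2, 0.5]
grip_width: 0.936
grip_force: 0.0
```

step_arm(increments=[{"dx": 0, "dy": 0, "dz": 0, "wx": 0, "wy": 0, "wz": -1}, {"dx": 0, "dy": 0, "dz": 0, "wx": 0, "wy": 0, "wz": -1}, {"dx": 0, "dy": 0, "dz": 0, "wx": 0, "wy": 0, "wz": -1}, {"dx": 0, "dy": 0, "dz": 0, "wx": 0, "wy": 0, "wz": -1}, {"dx": 0, "dy": 0, "dz": 0, "wx": 0, "wy": 0, "wz": -1}], fingers=50)

```text
time_s: 27.9
eef_pos: [570.4, -231.3, 240.5]
ee_rot: [-0.0, 0.838, 0.546, -0.0]
force: [-1.0, 0.4, -0.7]
grip_width: 0.587
grip_force: 0.0
```

step_arm(increments=[{"dx": 0, "dy": 0, "dz": 0, "wx": 0, "wy": 0, "wz": -1}, {"dx": 0, "dy": 0, "dz": 0, "wx": 0, "wy": 0, "wz": -1}, {"dx": 0, "dy": 0, "dz": 0, "wx": 0, "wy": 0, "wz": -1}, {"dx": 0, "dy": 0, "dz": 0, "wx": 0, "wy": 0, "wz": -1}, {"dx": 0, "dy": 0, "dz": 0, "wx": 0, "wy": 0, "wz": -1}])

```text
time_s: 28.4
eef_pos: [570.4, -231.3, 240.5]
ee_rot: [-0.0, 0.668, 0.744, -0.0]
force: [-0.1, -0.4, -0.5]
grip_width: 0.583
grip_force: 0.0
```

step_arm(increments=[{"dx": 0.06, "dy": -0.8, "dz": 0, "wx": 0, "wy": 0, "wz": 0}, {"dx": 0, "dy": -0.8, "dz": 0, "wx": 0, "wy": 0, "wz": 0}, {"dx": 0, "dy": -0.72, "dz": 0, "wx": 0, "wy": 0, "wz": 0}, {"dx": 0, "dy": 0, "dz": 0, "wx": 0, "wy": 0, "wz": 0}])

```text
time_s: 28.8
eef_pos: [511.4, -236.0, 240.9]
ee_rot: [-0.0, 0.67, 0.742, -0.0]
force: [0.6, 0.0, 0.1]
grip_width: 0.586
grip_force: 0.0
```

Run:
```python
from h import *
for n in ['scene','side','wrist']:
    cc=cap(n); print([(l,toW(cc,d['point']).round(1),round(d['p'],2)) for l in ('bear','separator','carrier') for d in eyes.landmark_of(n,l)[:1]])
m,p=mask('wrist','separator')
if m is not None: print(p,rectfit(cc,m,49))
# post top via brass/green: carrier mask bottom end
m,p=mask('wrist','carrier')
v,u=np.nonzero(m); print(v.max()); 
for r in (v.max()-12,v.max()-5): print(r,u[v==r].min(),u[v==r].max(),pix2plane(cc,(u[v==r].min()+u[v==r].max())/2,r,175).round(1))
plan(512.5,-236,166)
```

```text
[('separator', array([ 516. , -238.1,   37.8]), 0.89), ('carrier', array([ 511.6, -238.9,   18.4]), 0.77)]
[('bear', array([ 575.6, -232.5,   47.3]), 0.65), ('separator', array([ 516.5, -239.2,   39.4]), 0.59), ('carrier', array([ 511.7, -240. ,   15.1]), 0.63)]
[('bear', array([ 568. , -233.9,   52.5]), 0.61), ('carrier', array([ 515.5, -234.9,   14.8]), 0.86)]
0.59 ((513.7929077148438, -236.8685302734375), (184.27972412109375, 65.26127624511719), 5.463623046875)
259
247 263 287 [ 513.1 -239.6  175. ]
254 263 287 [ 513.6 -243.8  175. ]
t 29.5 tcp [ 512.6 -235.8  240.6] toolY deg 5.96 tilt 0.0 units [-0.01 -0.01  2.98] grip 0.582767895537375 0.0 F [-0.  -0.6  0. ]
```

The post measures x ≈ 513, centred between the fingers. I'll descend and grip.

step_arm(increments=[{"dx": 0, "dy": 0, "dz": 0.8, "wx": 0, "wy": 0, "wz": 0}, {"dx": 0, "dy": 0, "dz": 0.8, "wx": 0, "wy": 0, "wz": 0}, {"dx": 0, "dy": 0, "dz": 0.8, "wx": 0, "wy": 0, "wz": 0}, {"dx": 0, "dy": 0, "dz": 0.5, "wx": 0, "wy": 0, "wz": 0}, {"dx": 0, "dy": 0, "dz": 0, "wx": 0, "wy": 0, "wz": 0}])

```text
time_s: 30.0
eef_pos: [512.1, -235.4, 166.7]
ee_rot: [-0.001, 0.669, 0.743, -0.0]
force: [-0.9, 0.8, -0.4]
grip_width: 0.587
grip_force: 0.0
```

step_arm(increments=[{"dx": 0, "dy": 0, "dz": 0, "wx": 0, "wy": 0, "wz": 0}, {"dx": 0, "dy": 0, "dz": 0, "wx": 0, "wy": 0, "wz": 0}, {"dx": 0, "dy": 0, "dz": 0, "wx": 0, "wy": 0, "wz": 0}, {"dx": 0, "dy": 0, "dz": 0, "wx": 0, "wy": 0, "wz": 0}, {"dx": 0, "dy": 0, "dz": 0, "wx": 0, "wy": 0, "wz": 0}], fingers=5, squeeze=90)

```text
time_s: 30.5
eef_pos: [512.8, -236.0, 169.2]
ee_rot: [0.001, 0.669, 0.743, -0.0]
force: [-2.1, 1.0, 6.0]
grip_width: 0.146
grip_force: 88.7
```

Run:
```python
from h import *
for n in ['scene','side']:
    cc=cap(n); print([(l,toW(cc,d['point']).round(1),round(d['p'],2)) for l in ('bear','separator','carrier') for d in eyes.landmark_of(n,l)[:1]])
plan(512.5,-236,166)
```

```text
[('bear', array([ 573.8, -232.7,   46.6]), 0.95), ('separator', array([ 514.5, -240.9,   36.4]), 0.69), ('carrier', array([ 512.7, -238.9,   16.7]), 0.83)]
[('bear', array([ 575.1, -231.4,   49.6]), 0.62), ('separator', array([ 515.2, -235.1,   38.4]), 0.56), ('carrier', array([ 512. , -236. ,   12.2]), 0.92)]
t 30.9 tcp [ 512.8 -236.   169.1] toolY deg 5.96 tilt 0.09 units [ 0.   -0.01  0.13] grip 0.14784677262960713 88.70599508285522 F [-1.5  0.1  5.2]
```

The post is gripped at about 12.5 mm and 89 N. I'll lift gently by about 85 mm.

step_arm(increments=[{"dx": 0, "dy": 0, "dz": -0.1, "wx": 0, "wy": 0, "wz": 0}, {"dx": 0, "dy": 0, "dz": -0.15, "wx": 0, "wy": 0, "wz": 0}, {"dx": 0, "dy": 0, "dz": -0.2, "wx": 0, "wy": 0, "wz": 0}, {"dx": 0, "dy": 0, "dz": -0.25, "wx": 0, "wy": 0, "wz": 0}, {"dx": 0, "dy": 0, "dz": -0.25, "wx": 0, "wy": 0, "wz": 0}])

```text
time_s: 31.4
eef_pos: [512.6, -235.8, 192.3]
ee_rot: [-0.0, 0.669, 0.743, 0.0]
force: [0.0, 0.5, -4.9]
grip_width: 0.15
grip_force: 87.7
```

step_arm(increments=[{"dx": 0, "dy": 0, "dz": -0.25, "wx": 0, "wy": 0, "wz": 0}, {"dx": 0, "dy": 0, "dz": -0.25, "wx": 0, "wy": 0, "wz": 0}, {"dx": 0, "dy": 0, "dz": -0.25, "wx": 0, "wy": 0, "wz": 0}, {"dx": 0, "dy": 0, "dz": -0.25, "wx": 0, "wy": 0, "wz": 0}, {"dx": 0, "dy": 0, "dz": -0.25, "wx": 0, "wy": 0, "wz": 0}])

```text
time_s: 31.9
eef_pos: [512.5, -235.8, 223.6]
ee_rot: [-0.0, 0.669, 0.743, 0.0]
force: [-0.5, 0.5, -4.3]
grip_width: 0.148
grip_force: 87.7
```

step_arm(increments=[{"dx": 0, "dy": 0, "dz": -0.25, "wx": 0, "wy": 0, "wz": 0}, {"dx": 0, "dy": 0, "dz": -0.25, "wx": 0, "wy": 0, "wz": 0}, {"dx": 0, "dy": 0, "dz": -0.25, "wx": 0, "wy": 0, "wz": 0}, {"dx": 0, "dy": 0, "dz": -0.25, "wx": 0, "wy": 0, "wz": 0}, {"dx": 0, "dy": 0, "dz": -0.25, "wx": 0, "wy": 0, "wz": 0}])

```text
time_s: 32.4
eef_pos: [512.6, -235.8, 254.8]
ee_rot: [0.0, 0.669, 0.743, 0.0]
force: [-0.3, 0.4, -5.0]
grip_width: 0.149
grip_force: 87.7
```

step_arm(increments=[{"dx": 0, "dy": 0, "dz": -0.2, "wx": 0, "wy": 0, "wz": 0}, {"dx": 0, "dy": 0, "dz": -0.15, "wx": 0, "wy": 0, "wz": 0}, {"dx": 0, "dy": 0, "dz": -0.1, "wx": 0, "wy": 0, "wz": 0}, {"dx": 0, "dy": 0, "dz": 0, "wx": 0, "wy": 0, "wz": 0}, {"dx": 0, "dy": 0, "dz": 0, "wx": 0, "wy": 0, "wz": 0}])

```text
time_s: 32.9
eef_pos: [512.5, -235.8, 265.4]
ee_rot: [-0.0, 0.669, 0.743, -0.0]
force: [-0.1, -0.0, -5.1]
grip_width: 0.146
grip_force: 87.7
```

Run:
```python
from h import *
for n in ['scene','side']:
    cc=cap(n); print([(l,toW(cc,d['point']).round(1),round(d['p'],2)) for l in ('bear','separator','carrier','base_a') for d in eyes.landmark_of(n,l)[:2]])
plan(512.5,-236,250)
```

```text
[('bear', array([ 571.8, -232.1,  141.5]), 0.83), ('separator', array([ 513.6, -237.9,  135.2]), 0.65), ('carrier', array([ 511.1, -238.7,  110.9]), 0.56), ('base_a', array([ 741.4, -249.7,    2.8]), 0.63)]
[('bear', array([ 573.9, -230.8,  146. ]), 0.97), ('separator', array([ 514.6, -235.5,  133.6]), 0.58), ('separator', array([785.7, 102.8,   3. ]), 0.29), ('carrier', array([ 511.6, -237.8,  112.5]), 0.61), ('base_a', array([ 569.6, -228.8,  122.6]), 0.46), ('base_a', array([ 459.3, -239.4,  116.9]), 0.45)]
t 33.4 tcp [ 512.6 -235.8  265.5] toolY deg 5.96 tilt 0.01 units [-0.01 -0.    0.62] grip 0.14755633619393974 87.71286249160767 F [ 0.4 -0.1 -4.7]
```

The carrier, both bases, the board and the bear all rose by about 97 mm and are level and still. I'll hand it in.

```bash
python3 -c "
from rig import finish_job
print(finish_job())"
```

```text
the job is handed in; nothing more can be done
None
```

The job is handed in: the board is over both bases, the bear is upright on its tab-free side, and the arm is holding the carrier level and still about 95 mm above the riser. I don't have the judge's verdict.

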